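# Lock the dished lid on the compost caddy, ball centred, and lift it

## Robot

A 6-joint arm with a two-finger parallel gripper is mounted at the origin on the work surface. World frame = base frame: x ahead of the robot, y to its left, z up, the work surface at z = 0. Lengths are in mm, angles in rad, forces in N, time in s.
With the tool pointing down it reaches from about 400 to 925 mm from the base axis. Payload 12.5 kg.
Tool frame: the origin (TCP) lies on the centre line of the jaws, within the pads' length; the fingertips stand 14 mm ahead of it and the grasp point (between the pads) lies 5 mm behind it; z points along the fingers, x is the direction in which the jaws open and shut, and the axes are right-handed (so a half turn about z gives the same grasp; the last joint's range is limited). The gripper opens to 95 mm and grips with 3 to 60 N. Pads are 20 mm wide; open, the fingers measure 119 mm over their backs; the gripper's body (75 mm by 180 mm) begins 59 mm behind the grasp point.
Start: joints at [1.173, 0.491, 1.559, -0, 1.092, -0.106], TCP at [179.78, 598.602, 228.661] pointing down, gripper open.
Joint ranges: [-3.1, 3.1], [-0.84, 2.19], [0.05, 2.79], [-1.13, 4.28], [0.06, 2.93], [-2.69, 2.69]. Speed limits (rad/s): [2.22, 2.22, 2.79, 3.14, 3.14, 3.14].

## Interface

Orientations are given as [roll, pitch, yaw] about the fixed x, y, z axes, in that order (R = Rz(yaw) Ry(pitch) Rx(roll)).
In Python, from cell import state, read_camera, job_done gives the robot as it stands.
- The arm moves only by the shell command python3 -m handwheel 'ROWS'. ROWS is JSON, a list of rows, each an object of numbers: "hand": the finger opening in m, from 0 to 0.0951; "x", "y", "z": the shift along the world's x, y, z in m; "spin": the turn about the world's z in units of 5 degrees (1.0 is 5 degrees). In form: [{"hand": .., "x": .., "y": .., "z": .., "spin": ..}, ...]. A call has 1 to 20 rows; each row is the pose to reach, as a shift and turn from the pose commanded when the call began; what a row does not reach only later rows make up. A row lasts 1/12 s, in which the tool goes at most 41.7 mm and 7.16 degrees, less where a joint would pass 70% of its speed; a pose out of reach is approached as far as the arm can. A call with a gripper value outside its range is refused whole. The fingers move at their own pace and stop on an object; the grip force is fixed at half the most. Time passes only in rows, so rows that repeat a pose let the fingers close. It gives the time, the measured TCP pose, the force and the opening at its end, in the units of the state.
- state(): the state, without advancing time (a new reading comes with each control period).
- read_camera(name): name is "side" or "top"; returns a dict with "img" (400x640x3 uint8, red, green, blue), "fx", "fy", "cx", "cy" (pixels), "T" (4x4, takes a point from camera to world coordinates). Camera axes: x right, y down, z forward; pixel columns grow to the right and rows downward; lengths in mm; the calibration is good to about 2 mm. A picture is of the moment at which its call begins. There is no depth.
- job_done(): hands the job in, once; it reports no verdict.
The state is a dict: "t": time; "joints": joint angles; "qvel": joint speeds; "tau": joint torques, N m; "eef_pos": TCP position; "tcp_rot": TCP orientation; "ft_force": force on the tool from outside, world axes, zero at the start; "moment": the same for the moment, N m; "opening": opening from 0.0 (shut) to 1.0 (fully open).
Only numpy, scipy, OpenCV 4.12 (cv2) and the standard library are available. Lean on these libraries where they do the work, as an engineer would, in place of code of your own. Each camera call takes 0.05 s, during which the arm holds its last target. There are 200 camera calls.

## Task

Take the dark lid by its strap handle, set it squarely on the green caddy with its lugs in the gaps of the mouth, and turn it a quarter turn clockwise (from above) to the stop, always level so that the loose wooden ball stays in the middle of its dish. Then lift the locked caddy by the lid straight up about 6 cm out of its frame and finish while still holding it there, level and still, ball in the middle. Leave the jar, tin, bottle and cap where they are.

Things in the scene. Friction and masses are not known exactly. Their poses are not given: they have to be found in the camera images.
- lid: Dark round lid, 144 mm across, 97 mm tall with handle, 180 g. Origin: centre of its underside, z up. z 0-14 mm: plug, 106 mm across; 14 mm: flat underside of the flange; above it a dish, 20 mm high in the middle, 36 mm at the rim. A strap handle bridges the dish along the lid's y axis. The lid looks the same after a half turn. Starts upright on the tray floor, ball in its dish.
- lid_grip (a point): Centre of the lid's stiff handle bar, 88 mm above the lid's origin. The bar is flat-sided and straight: 14 mm wide (lid's x), 18 mm tall, 134 mm long (lid's y), a post at each end. Grip it here from above, fingers closing along the lid's x. The ball's top is 28 mm below this point.
- lid_lug (a point): Outer end of one of the lid's two lugs, at lid x = +64 mm, z = 2.5 mm; the other is opposite at -x. Each is 5 mm thick (lid z 0 to 5 mm), about 50 degrees of arc, standing out from the plug's foot. A lime tick on the lid's edge stands above each lug.
- lid_dish (a point): Where the ball's centre is when the ball lies in the middle of the dish: 40 mm above the lid's origin, on its axis. The dish rises 8 degrees out to 32 mm from the axis and 18 degrees beyond that.
- ball_center (a point): Centre of the loose stone-pine scent ball, 40 mm diameter, 15 g, lying in the lid's dish under the handle; it rolls if the lid is tilted or jerked.
- caddy: Green compost caddy, empty, loose: square pail 150 x 150 mm, 140 mm tall, 270 to 480 g. Origin: centre of its underside, z up. Stands in a frame that stops it from turning (2 mm play a side) but lets it lift straight up. Its flat top has a bayonet mouth (see the points). With the lid's flange resting on the top, the lid's origin is 126 mm above the caddy's.
- caddy_mouth (a point): Centre of the caddy's round mouth at the level of its flat top, 140 mm above the caddy's origin. Radius 68 mm, narrowed to 57 mm at the two ledges.
- caddy_gap (a point): Middle of one of the two gaps in the mouth, at caddy y = +63 mm, level with the top; the other is at -y. Each is about 90 degrees of arc. The lid goes down only with its lugs in the gaps: lid's x axis along the caddy's y axis, either way round.
- caddy_ledge (a point): Middle of one of the two pale ledges in the mouth, at caddy x = +63 mm, level with the top; the other is at -x. Each is 6 mm thick, about 90 degrees of arc. After 90 degrees clockwise (from above) the lugs lie 3 mm under the ledges, at stops: lid's x along caddy's x, in line with lime ticks on the caddy's x walls. The caddy then hangs on the lid. Anticlockwise is blocked.
- holder: Fixed beige locating frame on the tray floor round the caddy's foot: square, 170 mm outside, 154 mm inside, ribs 15 mm tall. Origin: centre of its underside, which lies on the tray floor at height 6 mm; axes parallel to the caddy's.
- tray: Fixed beige pull-out tray, 540 mm (x) by 860 mm (y), floor 6 mm thick, rim 30 mm tall. Origin: centre of its underside, on the work surface. All things stand on its floor, 6 mm above the work surface.
- jar: Empty brown glass jar, 72 mm across, 110 mm tall; origin at the centre of its underside. Not to be moved.
- tin: Empty steel food tin, 74 mm across, 110 mm tall; origin at the centre of its underside. Not to be moved.
- pet_bottle: Clear PET bottle, 64 mm across, 205 mm tall, standing; origin at the centre of its underside. Not to be moved.
- cap: Black plastic bottle cap, 30 mm across, 14 mm tall, lying flat; origin at the centre of its underside. Not to be moved.
Mind the look-alikes: they are no part of the job. There is more than one size of the part that bears ball_center; the job needs the middle-sized.

How it is judged (in metres and radians):
On the way, in this order (a step that is already met when the one before it is completed fails the run):
1. the lid is lifted off the tray by its handle with the ball in its dish (height (world z) of lid above 0.03 m and contact force between the fingers and lid above 1 N and distance between the grasp point and lid_grip below 0.075 m and distance between ball_center and lid_dish below 0.025 m), for 0.2 s.
2. the lid sits on the caddy with its lugs in the gaps (not yet turned) (horizontal distance between lid and caddy below 0.008 m and z of lid in the frame of caddy between 0.12 and 0.1295 m and angle between the x axis of lid and the x axis of caddy, either way round above 1.1 rad), for 0.1 s.
3. the lid, still seated, is turned the quarter turn to the stop (ticks in line) (horizontal distance between lid and caddy below 0.008 m and z of lid in the frame of caddy between 0.12 and 0.1325 m and angle between the x axis of lid and the x axis of caddy, either way round below 0.2 rad), for 0.1 s.
At the end, for the whole second after the job is handed in: Gripper holds the lid's handle; lid locked (x axes within 0.25 rad, centres within 12 mm); caddy hangs still on it, 40 to 120 mm above its place, touching no frame, tray or robot; lid within 0.1, caddy within 0.12 rad of level; ball within 10 mm of mid-dish; jar, tin, bottle, cap moved under 25 mm (z of caddy in the frame of holder between 0.04 and 0.12 m and angle between the x axis of lid and the x axis of caddy, either way round below 0.25 rad and horizontal distance between lid and caddy below 0.012 m and z of lid in the frame of caddy below 0.136 m and angle between lid's own z axis and vertical below 0.1 rad and angle between caddy's own z axis and vertical below 0.12 rad and distance between ball_center and lid_dish below 0.01 m and contact force between the fingers and lid above 1 N and distance between the grasp point and lid_grip below 0.075 m and contact force between each of the arm, the fingers and caddy below 0.5 N and contact force between caddy and holder below 0.2 N and contact force between caddy and tray below 0.2 N and linear speed of caddy below 0.03 m/s and angular speed of caddy below 0.15 rad/s and distance of each of jar, tin, pet_bottle, cap from where it was at the start of the episode below 0.025 m); the arm keeps its last pose, push and grip.
It fails at once if the ball rolls more than 30 mm from the middle of the dish (distance between ball_center and lid_dish above 0.03 m).
It fails at once if the lid is tilted more than 0.2 rad from level (angle between lid's own z axis and vertical above 0.2 rad).
It fails at once if the jar, tin, bottle or cap is moved more than 25 mm (distance of any of jar, tin, pet_bottle, cap from where it was at the start of the episode above 0.025 m).
It also fails if it takes over 67 s, if anything falls off the work surface, if the arm or the gripper's body presses on something with over 40 N, if the wrist force passes 120 N, or if a joint passes its speed limit or range.

## Working session

There is one attempt and no reset: what is moved stays moved. The work goes in short steps, Python scripts to look and compute and a shell command to move; the robot and the scene stay as the last step left them, time stands still between calls to the robot, and variables do not carry over. Pictures are saved under pics/ and viewed, about 8 in all and at most 12, crops included, and the job is handed in when it is done.

```bash
mkdir -p pics; ls
python3 - <<'E'
from cell import state, read_camera
import cv2,pickle
d={n:read_camera(n) for n in("top","side")}
pickle.dump(d,open('cams.pkl','wb'))
for n in d:
    cv2.imwrite(f'pics/{n}0.png',d[n]['img'][:,:,::-1]); print(n,d[n]['fx'],d[n]['cx'],d[n]['cy'],d[n]['T'])
print(state())
E
```

```text
pics
top 379.0053305840662 322.954788726468 199.47548214845852 [[-2.22790752e-02 -9.98712216e-01  4.55801844e-02  4.71434244e+02]
 [-9.99751768e-01  2.22656913e-02 -8.01377528e-04 -1.89264394e+00]
 [-2.14528790e-04 -4.55867239e-02 -9.98960362e-01  1.16934258e+03]
 [ 0.00000000e+00  0.00000000e+00  0.00000000e+00  1.00000000e+00]]
side 446.8999888465884 308.5025611934804 201.68592427698735 [[ 7.30759640e-01 -3.71912663e-01  5.72425821e-01 -7.11143315e+01]
 [-6.82602449e-01 -3.89942117e-01  6.18060710e-01 -6.44268442e+02]
 [-6.65166768e-03 -8.42393089e-01 -5.38822456e-01  6.66906195e+02]
 [ 0.00000000e+00  0.00000000e+00  0.00000000e+00  1.00000000e+00]]
{'t': 0.1, 'joints': array([ 1.17340679e+00,  4.91544845e-01,  1.55938846e+00, -2.17384260e-05,
        1.09167129e+00, -1.05604288e-01]), 'qvel': array([-8.65765791e-04, -2.02158660e-03, -7.64831827e-04, -4.43363790e-04,
        9.47144004e-05,  9.81387994e-04]), 'tau': array([ 3.49224727e-03, -6.13628197e+01, -2.58608615e+01,  6.94485102e-02,
        4.69749235e-02, -5.45788055e-05]), 'eef_pos': array([179.6996632 , 598.40810199, 228.09187826]), 'tcp_rot': array([-3.14150516e+00,  1.00833308e-03,  1.27902115e+00]), 'ft_force': array([0.8746587 , 0.66459756, 0.14099484]), 'moment': array([0.00720448, 0.00724672, 0.02312208]), 'opening': 0.9992071651868943}
```

View pics/top0.png

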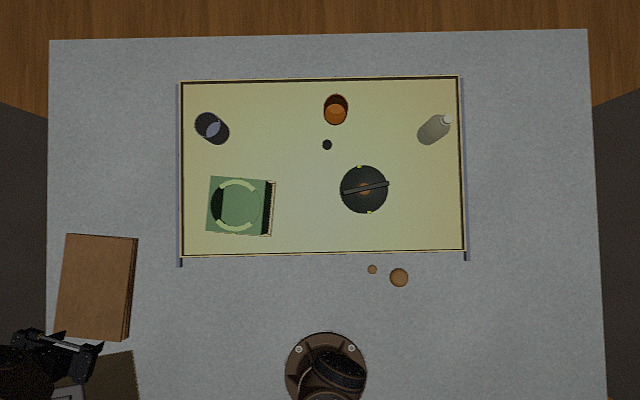

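View pics/side0.png

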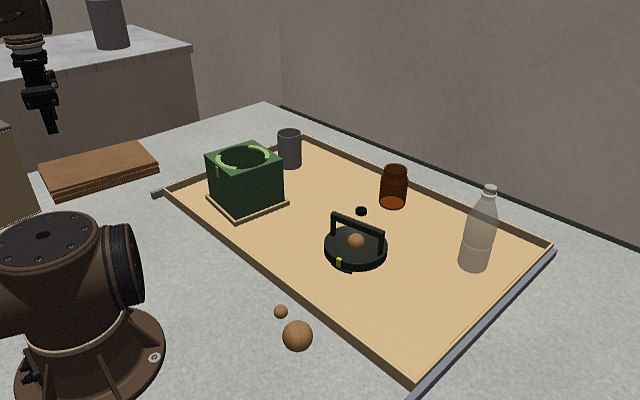

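The top view shows the lid at (364,189) with a ball in it, the caddy at (238,205), the jar at (335,109), the tin at (212,128), the bottle at (435,130) and the cap at (327,145). There are three wooden balls: small (372,269), large (399,277) and one in the lid's dish (364,188). The one in the dish should be the middle size. I'll confirm that in an enlarged crop.

```bash
cat > h.py <<'E'
import numpy as np,cv2,pickle
def ray(c,u,v):
    d=c['T'][:3,:3]@np.array([(u-c['cx'])/c['fx'],(v-c['cy'])/c['fy'],1.]); return c['T'][:3,3],d/np.linalg.norm(d)
def plane(c,u,v,z):
    o,d=ray(c,u,v); return o+d*(z-o[2])/d[2]
def tri(c1,p1,c2,p2):
    o1,d1=ray(c1,*p1);o2,d2=ray(c2,*p2)
    s=np.linalg.lstsq(np.c_[d1,-d2],o2-o1,rcond=None)[0]
    a,b=o1+d1*s[0],o2+d2*s[1]; return (a+b)/2,np.linalg.norm(a-b)
def blobs(img,lo,hi,roi,amin=4):
    x0,y0,x1,y1=roi
    m=cv2.inRange(cv2.cvtColor(img[y0:y1,x0:x1],cv2.COLOR_RGB2HSV),lo,hi)
    n,l,s,ce=cv2.connectedComponentsWithStats(m)
    return [(ce[i]+[x0,y0],s[i][:4]+[x0,y0,0,0],s[i][4]) for i in range(1,n) if s[i][4]>=amin]
E
python3 - <<'E'
from h import *
d=pickle.load(open('cams.pkl','rb'))
def crop(n,x,y,w=80,h=60): return cv2.resize(d[n]['img'][y:y+h,x:x+w],(400,300),interpolation=cv2.INTER_CUBIC)
m=np.vstack([np.hstack([crop('top',325,160),crop('side',315,210)]),np.hstack([crop('top',200,175),cv2.resize(d['side']['img'][135:225,190:310],(400,300))])])
cv2.imwrite('pics/crop1.png',m[:,:,::-1])
for n,rs in dict(top=[(325,155,400,220),(200,170,285,240),(365,260,415,290)],side=[(315,205,395,280),(195,135,300,220),(265,295,320,360)]).items():
    for r in rs:
        print(n,r)
        for nm,lo,hi in(('lime',(24,120,120),(40,255,255)),('wood',(5,90,60),(20,255,255)),('pale',(25,40,130),(60,255,255))):
            for b in blobs(d[n]['img'],lo,hi,r): print('  ',nm,b[0].round(1),b[1],b[2])
E
```

```text
top (325, 155, 400, 220)
   lime [358.5 166. ] [357 165   4   3] 10
   lime [368.4 211.7] [367 211   4   3] 9
   wood [362.9 184.1] [358 183  11   4] 24
   wood [364.9 192.4] [359 190  12   6] 44
   pale [367.1 182.7] [325 155  75  65] 2474
   pale [358.7 166. ] [357 165   4   3] 9
   pale [327.1 195.7] [325 191   6  10] 19
   pale [332.1 207.7] [330 207   6   3] 7
   pale [336.4 216.3] [334 213   5   7] 12
   pale [330.8 216.2] [330 216   3   2] 4
   pale [326.8 218.5] [325 217   5   3] 6
top (200, 170, 285, 240)
   lime [238.5 177. ] [237 177   4   1] 4
   lime [232.5 233. ] [231 233   4   1] 4
   pale [243.4 202.1] [200 170  85  70] 2146
   pale [237.3 183.7] [219 179  37  13] 183
   pale [270.  181.8] [268 181   5   2] 5
   pale [272.5 190.5] [272 190   2   2] 4
   pale [272.  200.5] [272 199   1   4] 4
   pale [271.4 205.2] [271 204   2   4] 5
   pale [233.1 226.2] [215 220  37  12] 179
   pale [269.6 226. ] [269 223   2   7] 8
   pale [268.5 232.5] [268 232   2   2] 4
top (365, 260, 415, 290)
   wood [371.9 269. ] [368 265   9   9] 63
   wood [398.7 277.4] [390 268  18  19] 259
side (315, 205, 395, 280)
   lime [338.8 258.2] [336 257   6   4] 14
   wood [388.3 206.4] [380 205  15   5] 48
   wood [392.5 210. ] [391 210   4   1] 4
   wood [355.4 241.3] [347 233  18  18] 242
   pale [338.8 258.2] [336 257   6   4] 14
side (195, 135, 300, 220)
   wood [272.4 147.9] [267 145  10   7] 28
   wood [201.6 175.7] [197 172  10   9] 38
   wood [196. 180.] [195 179   3   3] 5
   wood [218.6 206.5] [205 193  30  27] 113
   wood [265.8 210. ] [239 198  51  22] 174
   wood [197.2 216.9] [195 214   6   6] 15
   pale [261.4 150. ] [248 145  23  13] 82
   pale [222.8 162.7] [215 155  22  15] 98
side (265, 295, 320, 360)
   wood [306.3 304.9] [289 295  31  25] 149
   wood [280.3 310.9] [274 305  14  14] 140
   wood [297.2 335.1] [282 320  31  32] 711
```

View pics/crop1.png

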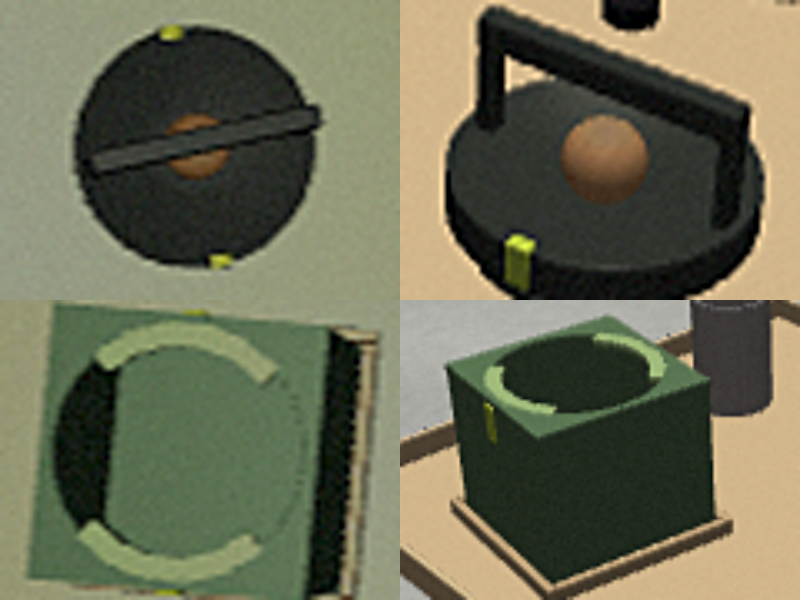

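The crop confirms the black lid carries the middle-sized ball: the three measure about 9, 14 and 19 px across in the top view. The bar runs from (344,192) to (389,183), with lime ticks at (358.5,166) and (368.4,211.7). The caddy's pale ledges are at top and bottom, (237,184) and (233,226), so the gaps are on its left and right. Next I'll triangulate.

Run:
```python
from h import *
d=pickle.load(open('cams.pkl','rb'));t,s=d['top'],d['side']
f=lambda n,a,b:print(n,*(np.round(v,1) for v in tri(t,a,s,b)))
f('ball',(364.5,189.4),(355.8,241.7))
f('tick-x',(368.4,211.7),(338.8,256.5))
f('barL',(343.6,192.2),(333,213.4)); f('barR',(389,183.4),(384,231.6))
for n,a,b in(('-+',(205.6,230.6),(204,154.8)),('++',(210.4,175.6),(252,139.8)),('+-',(266,180.6),(283.3,158.4)),('--',(261,235),(232,176))): f('caddy'+n,a,b)
f('ledge+x',(237.3,183.7),(261.4,150)); f('ledge-x',(233.1,226.2),(222.8,162.7))
a,b=plane(t,358.5,166,42),plane(t,368.4,211.7,42); print('ticks',a,b,(a+b)/2,np.degrees(np.arctan2(*(a-b)[1::-1])))
a,b=plane(t,343.6,192.2,103),plane(t,389,183.4,103); print('bar',a,b,(a+b)/2,np.degrees(np.arctan2(*(a-b)[1::-1])))
m=cv2.inRange(cv2.cvtColor(t['img'],cv2.COLOR_RGB2HSV),(0,0,0),(179,255,85))[160:218,330:400]
# lid disc outline
c=max(cv2.findContours(m,cv2.RETR_EXTERNAL,cv2.CHAIN_APPROX_NONE)[0],key=cv2.contourArea)
(u,v),r=cv2.minEnclosingCircle(c); e=cv2.fitEllipse(c); print('disc',u+330,v+160,r,e); print(plane(t,e[0][0]+330,e[0][1]+160,35))
a,b=plane(t,237.3,183.7,146),plane(t,233.1,226.2,146); print('ledges',a,b,(a+b)/2,np.degrees(np.arctan2(*(a-b)[1::-1])))
a,b=plane(t,238.5,177,144),plane(t,232.5,233,144); print('cticks',(a+b)/2,np.degrees(np.arctan2(*(a-b)[1::-1])))
k=np.array([plane(t,*p,146)[:2] for p in((205.6,230.6),(210.4,175.6),(266,180.6),(261,235))],np.float32)
print('rect',cv2.minAreaRect(k),k.mean(0),k)
```

```text
ball [ 550.7 -127.6   45.8] 2.1
tick-x [ 484.4 -137.5   46.3] 2.7
barL [540.9 -62.9  95.8] 3.2
barR [ 562.7 -191.7  102.1] 3.9
caddy-+ [442.9 315.1 141.8] 4.2
caddy++ [590.8 301.6 141.7] 1.7
caddy+- [574.4 149.1 145.8] 4.2
caddy-- [427.6 165.2 144.9] 3.8
ledge+x [566.8 228.1 144.3] 1.6
ledge-x [452.6 240.8 143.1] 2.8
ticks [ 620.66000001 -111.26717228   42.        ] [ 483.48691543 -137.06692977   42.        ] [ 552.07345772 -124.16705103   42.        ] 10.651853163892365
bar [539.31684001 -61.3876695  103.        ] [ 561.33295454 -190.08073008  103.        ] [ 550.32489727 -125.73419979  103.        ] 99.70787561325801
disc 364.4554138183594 189.18152809143066 24.92568588256836 ((33.65350341796875, 28.95806884765625), (46.36390686035156, 47.85033416748047), 68.46292877197266)
[ 552.04543563 -125.56356157   35.        ]
ledges [566.05358201 228.24284772 146.        ] [451.46077704 240.93256999 146.        ] [508.75717953 234.58770885 146.        ] -6.3190463469038995
cticks [508.78461115 234.22558734 144.        ] -6.793599522115322
rect ((507.51031494140625, 233.55130004882812), (151.43125915527344, 149.08526611328125), 83.87858581542969) [507.47162 233.1322 ] [[441.2871  315.11032]
 [589.70184 300.88632]
 [572.7427  150.4055 ]
 [426.1548  166.12663]]
```

Measured values:

| Item | Centre (mm) | x-axis angle |
|---|---|---|
| Lid | about (551.5, −125.5) | about +10.2° |
| Caddy | about (508.3, 234.2) | about −6.3° |

Triangulated heights: ball centre 46 mm, bar top about 99 mm, caddy top about 144 mm. These agree with the text's 46, 103 and 146 mm.

Next I'll move above the lid.

```bash
python3 -m handwheel '[{"hand":0.06,"x":0.3717,"y":-0.7241,"z":0,"spin":-12.6},{"hand":0.06,"x":0.3717,"y":-0.7241,"z":0,"spin":-12.6},{"hand":0.06,"x":0.3717,"y":-0.7241,"z":0,"spin":-12.6},{"hand":0.06,"x":0.3717,"y":-0.7241,"z":0,"spin":-12.6},{"hand":0.06,"x":0.3717,"y":-0.7241,"z":0,"spin":-12.6},{"hand":0.06,"x":0.3717,"y":-0.7241,"z":0,"spin":-12.6},{"hand":0.06,"x":0.3717,"y":-0.7241,"z":0,"spin":-12.6},{"hand":0.06,"x":0.3717,"y":-0.7241,"z":0,"spin":-12.6},{"hand":0.06,"x":0.3717,"y":-0.7241,"z":0,"spin":-12.6},{"hand":0.06,"x":0.3717,"y":-0.7241,"z":0,"spin":-12.6},{"hand":0.06,"x":0.3717,"y":-0.7241,"z":0,"spin":-12.6},{"hand":0.06,"x":0.3717,"y":-0.7241,"z":0,"spin":-12.6},{"hand":0.06,"x":0.3717,"y":-0.7241,"z":0,"spin":-12.6},{"hand":0.06,"x":0.3717,"y":-0.7241,"z":0,"spin":-12.6},{"hand":0.06,"x":0.3717,"y":-0.7241,"z":0,"spin":-12.6},{"hand":0.06,"x":0.3717,"y":-0.7241,"z":0,"spin":-12.6},{"hand":0.06,"x":0.3717,"y":-0.7241,"z":0,"spin":-12.6},{"hand":0.06,"x":0.3717,"y":-0.7241,"z":0,"spin":-12.6},{"hand":0.06,"x":0.3717,"y":-0.7241,"z":0,"spin":-12.6},{"hand":0.06,"x":0.3717,"y":-0.7241,"z":0,"spin":-12.6}]'
```

```text
t: 1.77
eef_pos: [552.8, -129.3, 228.2]
tcp_rot: [3.141, -0.0, 0.178]
ft_force: [-1.2, 0.8, 0.2]
opening: 0.627
```

```bash
python3 -m handwheel '[{"hand":0.06,"z":0},{"hand":0.06,"z":-0.02},{"hand":0.06,"z":-0.045},{"hand":0.06,"z":-0.07},{"hand":0.06,"z":-0.09},{"hand":0.06,"z":-0.1},{"hand":0.06,"z":-0.1},{"hand":0.06,"z":-0.1}]'
python3 - <<'E'
from cell import state, read_camera
import cv2,numpy as np
a=read_camera('top')['img'];b=read_camera('side')['img']
print(state()['eef_pos'])
m=np.hstack([cv2.resize(a[150:230,320:400],(400,400)),cv2.resize(b[185:265,315:395],(400,400))])
cv2.imwrite('pics/g1.png',m[:,:,::-1])
E
```

```text
[ 552.50208535 -128.68332739  227.81858611]invalid input
```

View pics/g1.png

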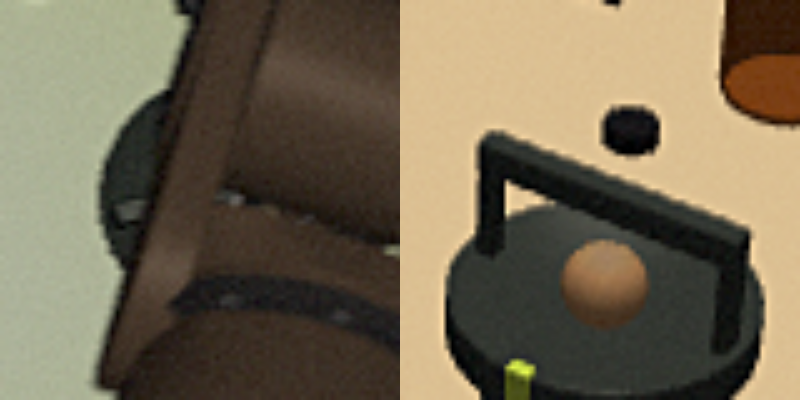

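The rows need every key, so that call was refused. The picture shows the arm covering the lid from above, while the side view still has the bar at (490–745, 140–240) with the gripper not yet in it.

```bash
python3 -m handwheel '[{"hand":0.06,"x":0,"y":0,"z":0,"spin":0},{"hand":0.06,"x":0,"y":0,"z":-0.02,"spin":0},{"hand":0.06,"x":0,"y":0,"z":-0.045,"spin":0},{"hand":0.06,"x":0,"y":0,"z":-0.07,"spin":0},{"hand":0.06,"x":0,"y":0,"z":-0.09,"spin":0},{"hand":0.06,"x":0,"y":0,"z":-0.1,"spin":0},{"hand":0.06,"x":0,"y":0,"z":-0.1,"spin":0},{"hand":0.06,"x":0,"y":0,"z":-0.1,"spin":0}]'
python3 - <<'E'
from cell import state, read_camera
import cv2,numpy as np
b=read_camera('side')['img']
s=state();print(s['eef_pos'],s['tcp_rot'])
cv2.imwrite('pics/g2.png',cv2.resize(b[165:265,295:415],(720,600))[:,:,::-1])
E
```

```text
t: 2.53
eef_pos: [551.5, -124.9, 129.1]
tcp_rot: [-3.141, 0.0, 0.18]
ft_force: [1.0, 0.2, 0.3]
opening: 0.636
[ 551.82557211 -125.12126021  129.70215362] [ 3.14105966e+00 -1.04901182e-03  1.80117320e-01]
```

View pics/g2.png

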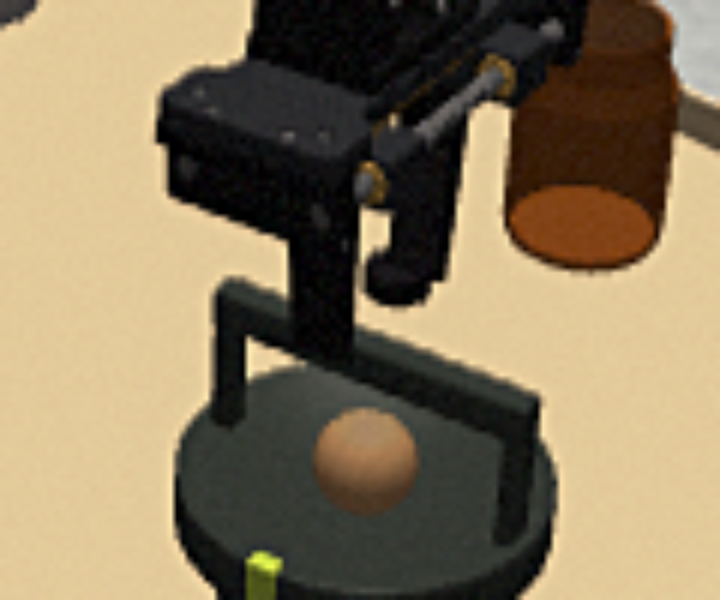

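The fingers straddle the bar at about (325,340) in the crop, with the near finger in front and the far one behind. Descending and closing.

```bash
python3 -m handwheel '[{"hand":0.06,"x":0,"y":0,"z":-0.015,"spin":0},{"hand":0.06,"x":0,"y":0,"z":-0.03,"spin":0},{"hand":0.05,"x":0,"y":0,"z":-0.04,"spin":0},{"hand":0.04,"x":0,"y":0,"z":-0.04,"spin":0},{"hand":0.03,"x":0,"y":0,"z":-0.04,"spin":0},{"hand":0.025,"x":0,"y":0,"z":-0.04,"spin":0},{"hand":0.022,"x":0,"y":0,"z":-0.04,"spin":0},{"hand":0.019,"x":0,"y":0,"z":-0.04,"spin":0},{"hand":0.017,"x":0,"y":0,"z":-0.04,"spin":0},{"hand":0.015,"x":0,"y":0,"z":-0.04,"spin":0},{"hand":0.013,"x":0,"y":0,"z":-0.04,"spin":0},{"hand":0.01,"x":0,"y":0,"z":-0.04,"spin":0},{"hand":0.0,"x":0,"y":0,"z":-0.04,"spin":0},{"hand":0.0,"x":0,"y":0,"z":-0.04,"spin":0},{"hand":0.0,"x":0,"y":0,"z":-0.04,"spin":0}]'
```

```text
t: 3.83
eef_pos: [551.7, -125.6, 88.9]
tcp_rot: [3.141, -0.001, 0.179]
ft_force: [0.7, 0.6, 2.9]
opening: 0.147
```

```bash
python3 -m handwheel '[{"hand":0,"x":0,"y":0,"z":0.001,"spin":0},{"hand":0,"x":0,"y":0,"z":0.004,"spin":0},{"hand":0,"x":0,"y":0,"z":0.009,"spin":0},{"hand":0,"x":0,"y":0,"z":0.016,"spin":0},{"hand":0,"x":0,"y":0,"z":0.025,"spin":0},{"hand":0,"x":0,"y":0,"z":0.036,"spin":0},{"hand":0,"x":0,"y":0,"z":0.048,"spin":0},{"hand":0,"x":0,"y":0,"z":0.06,"spin":0},{"hand":0,"x":0,"y":0,"z":0.072,"spin":0},{"hand":0,"x":0,"y":0,"z":0.084,"spin":0},{"hand":0,"x":0,"y":0,"z":0.096,"spin":0},{"hand":0,"x":0,"y":0,"z":0.108,"spin":0},{"hand":0,"x":0,"y":0,"z":0.12,"spin":0},{"hand":0,"x":0,"y":0,"z":0.131,"spin":0},{"hand":0,"x":0,"y":0,"z":0.141,"spin":0},{"hand":0,"x":0,"y":0,"z":0.15,"spin":0},{"hand":0,"x":0,"y":0,"z":0.157,"spin":0},{"hand":0,"x":0,"y":0,"z":0.162,"spin":0},{"hand":0,"x":0,"y":0,"z":0.164,"spin":0},{"hand":0,"x":0,"y":0,"z":0.164,"spin":0}]'
python3 - <<'E'
from cell import state, read_camera
import cv2,numpy as np,pickle
b=read_camera('side');pickle.dump(b,open('s3.pkl','wb'));b=b['img']
s=state();print(s['eef_pos'],s['tcp_rot'],s['ft_force'])
cv2.imwrite('pics/g3.png',cv2.resize(b[80:240,280:450],(600,565))[:,:,::-1])
E
```

```text
t: 5.5
eef_pos: [551.5, -125.5, 252.9]
tcp_rot: [3.141, -0.0, 0.179]
ft_force: [0.5, 0.8, -2.6]
opening: 0.145
[ 551.37626812 -125.4572123   252.49796433] [-3.14142332e+00  1.79329554e-04  1.79389086e-01] [ 0.65972729 -0.3751738  -2.67063654]
```

View pics/g3.png

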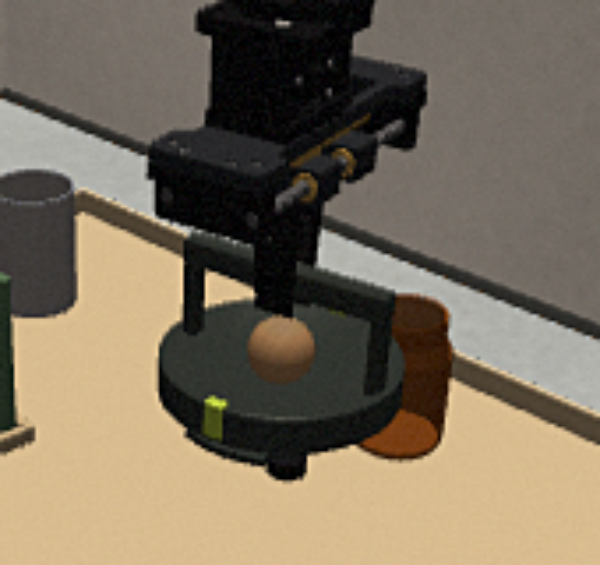

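The lid is lifted and level, with the ball mid-dish at (282,350) in the crop. Carrying it with smooth ramps and turning it +73.5° on the way.

```bash
python3 -m handwheel '[{"hand":0,"x":-0.0001,"y":0.001,"z":0,"spin":0.04},{"hand":0,"x":-0.0005,"y":0.004,"z":0,"spin":0.16},{"hand":0,"x":-0.0011,"y":0.009,"z":0,"spin":0.37},{"hand":0,"x":-0.0019,"y":0.016,"z":0,"spin":0.65},{"hand":0,"x":-0.003,"y":0.025,"z":0,"spin":1.02},{"hand":0,"x":-0.0043,"y":0.036,"z":0,"spin":1.47},{"hand":0,"x":-0.0058,"y":0.048,"z":0,"spin":1.96},{"hand":0,"x":-0.0072,"y":0.06,"z":0,"spin":2.45},{"hand":0,"x":-0.0086,"y":0.072,"z":0,"spin":2.94},{"hand":0,"x":-0.0101,"y":0.084,"z":0,"spin":3.43},{"hand":0,"x":-0.0115,"y":0.096,"z":0,"spin":3.92},{"hand":0,"x":-0.013,"y":0.108,"z":0,"spin":4.41},{"hand":0,"x":-0.0144,"y":0.12,"z":0,"spin":4.9},{"hand":0,"x":-0.0159,"y":0.132,"z":0,"spin":5.39},{"hand":0,"x":-0.0173,"y":0.144,"z":0,"spin":5.88},{"hand":0,"x":-0.0187,"y":0.156,"z":0,"spin":6.38},{"hand":0,"x":-0.0202,"y":0.168,"z":0,"spin":6.87},{"hand":0,"x":-0.0216,"y":0.18,"z":0,"spin":7.36},{"hand":0,"x":-0.0231,"y":0.192,"z":0,"spin":7.85},{"hand":0,"x":-0.0245,"y":0.204,"z":0,"spin":8.34}]'
python3 -m handwheel '[{"hand":0,"x":-0.0014,"y":0.012,"z":0,"spin":0.49},{"hand":0,"x":-0.0029,"y":0.024,"z":0,"spin":0.98},{"hand":0,"x":-0.0043,"y":0.036,"z":0,"spin":1.47},{"hand":0,"x":-0.0058,"y":0.048,"z":0,"spin":1.96},{"hand":0,"x":-0.0072,"y":0.06,"z":0,"spin":2.45},{"hand":0,"x":-0.0086,"y":0.072,"z":0,"spin":2.94},{"hand":0,"x":-0.0101,"y":0.084,"z":0,"spin":3.43},{"hand":0,"x":-0.0115,"y":0.096,"z":0,"spin":3.92},{"hand":0,"x":-0.013,"y":0.108,"z":0,"spin":4.41},{"hand":0,"x":-0.0143,"y":0.119,"z":0,"spin":4.86},{"hand":0,"x":-0.0154,"y":0.128,"z":0,"spin":5.23},{"hand":0,"x":-0.0163,"y":0.136,"z":0,"spin":5.56},{"hand":0,"x":-0.0172,"y":0.143,"z":0,"spin":5.84},{"hand":0,"x":-0.0178,"y":0.148,"z":0,"spin":6.05},{"hand":0,"x":-0.0182,"y":0.152,"z":0,"spin":6.21},{"hand":0,"x":-0.0185,"y":0.154,"z":0,"spin":6.29},{"hand":0,"x":-0.0187,"y":0.1552,"z":0,"spin":6.34},{"hand":0,"x":-0.0187,"y":0.1557,"z":0,"spin":6.36},{"hand":0,"x":-0.0187,"y":0.1557,"z":0,"spin":6.36},{"hand":0,"x":-0.0187,"y":0.1557,"z":0,"spin":6.36}]'
python3 - <<'E'
from cell import state, read_camera
import cv2,numpy as np
a=read_camera('top')['img'];b=read_camera('side')['img']
s=state();print(s['eef_pos'],s['tcp_rot'],s['ft_force'])
cv2.imwrite('pics/g4.png',np.hstack([cv2.resize(a[150:270,170:290],(400,400)),cv2.resize(b[80:230,170:320],(400,400))])[:,:,::-1])
E
```

```text
t: 7.22
eef_pos: [526.8, 79.7, 252.7]
tcp_rot: [-3.142, -0.0, 0.912]
ft_force: [-0.2, -0.5, -2.2]
opening: 0.149
t: 8.88
eef_pos: [508.3, 234.0, 252.7]
tcp_rot: [3.142, -0.0, 1.462]
ft_force: [0.1, -0.5, -2.4]
opening: 0.146
[508.34524582 233.97633592 252.68625069] [ 3.14154410e+00 -5.99022232e-05  1.46180702e+00] [-0.32973971  0.52165527 -1.81082904]
```

View pics/g4.png

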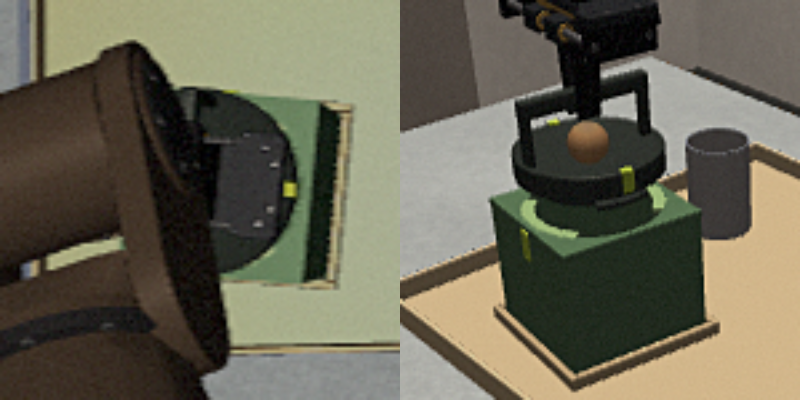

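The lid is centred over the mouth, ball at (588,142), near tick at (628,180) over the −y gap. Lowering it.

```bash
python3 -m handwheel '[{"hand":0,"x":0,"y":0,"z":-0.001,"spin":0},{"hand":0,"x":0,"y":0,"z":-0.003,"spin":0},{"hand":0,"x":0,"y":0,"z":-0.006,"spin":0},{"hand":0,"x":0,"y":0,"z":-0.01,"spin":0},{"hand":0,"x":0,"y":0,"z":-0.014,"spin":0},{"hand":0,"x":0,"y":0,"z":-0.018,"spin":0},{"hand":0,"x":0,"y":0,"z":-0.021,"spin":0},{"hand":0,"x":0,"y":0,"z":-0.023,"spin":0},{"hand":0,"x":0,"y":0,"z":-0.025,"spin":0},{"hand":0,"x":0,"y":0,"z":-0.027,"spin":0},{"hand":0,"x":0,"y":0,"z":-0.029,"spin":0},{"hand":0,"x":0,"y":0,"z":-0.031,"spin":0},{"hand":0,"x":0,"y":0,"z":-0.033,"spin":0},{"hand":0,"x":0,"y":0,"z":-0.034,"spin":0},{"hand":0,"x":0,"y":0,"z":-0.035,"spin":0},{"hand":0,"x":0,"y":0,"z":-0.036,"spin":0},{"hand":0,"x":0,"y":0,"z":-0.036,"spin":0},{"hand":0,"x":0,"y":0,"z":-0.036,"spin":0}]'
```

```text
t: 10.48
eef_pos: [508.3, 234.2, 216.7]
tcp_rot: [-3.142, -0.0, 1.462]
ft_force: [-1.2, -0.2, -1.5]
opening: 0.145
```

```bash
for i in 1; do python3 -m handwheel '[{"hand":0,"x":0,"y":0,"z":-0.0005,"spin":0},{"hand":0,"x":0,"y":0,"z":-0.001,"spin":0},{"hand":0,"x":0,"y":0,"z":-0.0015,"spin":0},{"hand":0,"x":0,"y":0,"z":-0.0015,"spin":0},{"hand":0,"x":0,"y":0,"z":-0.0015,"spin":0}]'; done; python3 -m handwheel '[{"hand":0,"x":0,"y":0,"z":-0.0005,"spin":0},{"hand":0,"x":0,"y":0,"z":-0.001,"spin":0},{"hand":0,"x":0,"y":0,"z":-0.001,"spin":0},{"hand":0,"x":0,"y":0,"z":-0.001,"spin":0}]'
```

```text
t: 10.9
eef_pos: [508.3, 234.2, 215.1]
tcp_rot: [-3.142, -0.0, 1.462]
ft_force: [0.1, 0.4, -2.0]
opening: 0.147
t: 11.23
eef_pos: [508.3, 234.2, 214.9]
tcp_rot: [3.141, -0.0, 1.462]
ft_force: [-2.5, -0.5, 5.5]
opening: 0.145
```

Contact at TCP z≈215, so the lid origin is at about 132 mm and seated. I'll ease up about 1.3 mm to unload the flange and turn clockwise.

```bash
python3 -m handwheel '[{"hand":0,"x":0,"y":0,"z":0.0005,"spin":0},{"hand":0,"x":0,"y":0,"z":0.001,"spin":-0.05},{"hand":0,"x":0,"y":0,"z":0.0013,"spin":-0.2},{"hand":0,"x":0,"y":0,"z":0.0013,"spin":-0.45},{"hand":0,"x":0,"y":0,"z":0.0013,"spin":-0.8},{"hand":0,"x":0,"y":0,"z":0.0013,"spin":-1.2},{"hand":0,"x":0,"y":0,"z":0.0013,"spin":-1.6},{"hand":0,"x":0,"y":0,"z":0.0013,"spin":-2.0},{"hand":0,"x":0,"y":0,"z":0.0013,"spin":-2.4},{"hand":0,"x":0,"y":0,"z":0.0013,"spin":-2.8},{"hand":0,"x":0,"y":0,"z":0.0013,"spin":-3.2},{"hand":0,"x":0,"y":0,"z":0.0013,"spin":-3.6},{"hand":0,"x":0,"y":0,"z":0.0013,"spin":-4.0},{"hand":0,"x":0,"y":0,"z":0.0013,"spin":-4.4},{"hand":0,"x":0,"y":0,"z":0.0013,"spin":-4.8},{"hand":0,"x":0,"y":0,"z":0.0013,"spin":-5.2},{"hand":0,"x":0,"y":0,"z":0.0013,"spin":-5.5},{"hand":0,"x":0,"y":0,"z":0.0013,"spin":-5.8},{"hand":0,"x":0,"y":0,"z":0.0013,"spin":-5.95},{"hand":0,"x":0,"y":0,"z":0.0013,"spin":-6.0}]'; python3 -c "
from cell import state;s=state();print(s['moment'])"
```

```text
t: 12.9
eef_pos: [508.3, 234.2, 215.3]
tcp_rot: [-3.141, 0.0, 0.937]
ft_force: [0.1, 0.1, -1.1]
opening: 0.141
[-0.04784454 -0.02338859 -0.00969365]
```

Turning freely, with no side force. Continuing.

```bash
python3 -m handwheel '[{"hand":0,"x":0,"y":0,"z":0,"spin":-0.05},{"hand":0,"x":0,"y":0,"z":0,"spin":-0.2},{"hand":0,"x":0,"y":0,"z":0,"spin":-0.45},{"hand":0,"x":0,"y":0,"z":0,"spin":-0.8},{"hand":0,"x":0,"y":0,"z":0,"spin":-1.3},{"hand":0,"x":0,"y":0,"z":0,"spin":-1.9},{"hand":0,"x":0,"y":0,"z":0,"spin":-2.6},{"hand":0,"x":0,"y":0,"z":0,"spin":-3.3},{"hand":0,"x":0,"y":0,"z":0,"spin":-4.0},{"hand":0,"x":0,"y":0,"z":0,"spin":-4.7},{"hand":0,"x":0,"y":0,"z":0,"spin":-5.4},{"hand":0,"x":0,"y":0,"z":0,"spin":-6.1},{"hand":0,"x":0,"y":0,"z":0,"spin":-6.8},{"hand":0,"x":0,"y":0,"z":0,"spin":-7.5},{"hand":0,"x":0,"y":0,"z":0,"spin":-8.1},{"hand":0,"x":0,"y":0,"z":0,"spin":-8.6},{"hand":0,"x":0,"y":0,"z":0,"spin":-9.0},{"hand":0,"x":0,"y":0,"z":0,"spin":-9.3},{"hand":0,"x":0,"y":0,"z":0,"spin":-9.5},{"hand":0,"x":0,"y":0,"z":0,"spin":-9.5}]'; python3 -c "
from cell import state;s=state();print(s['moment'])"
python3 -m handwheel '[{"hand":0,"x":0,"y":0,"z":0,"spin":-0.1},{"hand":0,"x":0,"y":0,"z":0,"spin":-0.3},{"hand":0,"x":0,"y":0,"z":0,"spin":-0.6},{"hand":0,"x":0,"y":0,"z":0,"spin":-0.9},{"hand":0,"x":0,"y":0,"z":0,"spin":-1.2},{"hand":0,"x":0,"y":0,"z":0,"spin":-1.5},{"hand":0,"x":0,"y":0,"z":0,"spin":-1.7},{"hand":0,"x":0,"y":0,"z":0,"spin":-1.8},{"hand":0,"x":0,"y":0,"z":0,"spin":-1.8}]'; python3 -c "
from cell import state;s=state();print(s['moment'])"
```

```text
t: 14.57
eef_pos: [508.3, 234.2, 215.5]
tcp_rot: [-3.142, -0.0, 0.108]
ft_force: [-0.2, 0.1, -1.7]
opening: 0.148
[-0.08552119  0.02540865  0.0111584 ]
t: 15.32
eef_pos: [508.3, 234.2, 215.5]
tcp_rot: [-3.142, -0.0, -0.048]
ft_force: [-0.0, -0.3, -2.3]
opening: 0.144
[-0.10842383  0.00995743 -0.01767822]
```

```bash
python3 -m handwheel '[{"hand":0,"x":0,"y":0,"z":0,"spin":-0.15},{"hand":0,"x":0,"y":0,"z":0,"spin":-0.3},{"hand":0,"x":0,"y":0,"z":0,"spin":-0.45},{"hand":0,"x":0,"y":0,"z":0,"spin":-0.6},{"hand":0,"x":0,"y":0,"z":0,"spin":-0.75},{"hand":0,"x":0,"y":0,"z":0,"spin":-0.75},{"hand":0,"x":0,"y":0,"z":0,"spin":-0.75}]'; python3 -c "
from cell import state;s=state();print(s['moment'])"
python3 -m handwheel '[{"hand":0,"x":0,"y":0,"z":0,"spin":-0.15},{"hand":0,"x":0,"y":0,"z":0,"spin":-0.3},{"hand":0,"x":0,"y":0,"z":0,"spin":-0.4},{"hand":0,"x":0,"y":0,"z":0,"spin":-0.4},{"hand":0,"x":0,"y":0,"z":0,"spin":-0.4}]'
python3 - <<'E'
from cell import state, read_camera
import cv2,numpy as np
s=state();print(s['moment'])
b=read_camera('side')['img']
cv2.imwrite('pics/g5.png',cv2.resize(b[100:220,190:310],(600,600),interpolation=cv2.INTER_CUBIC)[:,:,::-1])
E
```

```text
t: 15.9
eef_pos: [508.3, 234.2, 215.5]
tcp_rot: [3.142, -0.0, -0.113]
ft_force: [-0.4, 0.3, -1.6]
opening: 0.144
[-0.14185192  0.05640508 -0.02373176]
t: 16.32
eef_pos: [508.3, 234.2, 215.5]
tcp_rot: [-3.142, -0.0, -0.148]
ft_force: [0.1, 0.5, -2.0]
opening: 0.146
[ 0.03302279 -0.06025764  0.03355825]
```

View pics/g5.png

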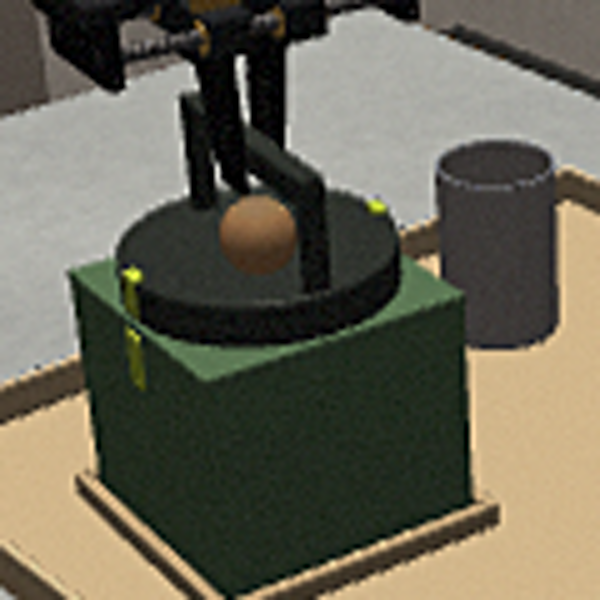

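The lid tick at (131,275) is in line with the caddy tick at (137,360), and the ball is in the middle. No stop moment is felt yet, so I'll nudge a little further to find it.

```bash
python3 -m handwheel '[{"hand":0,"x":0,"y":0,"z":0,"spin":-0.15},{"hand":0,"x":0,"y":0,"z":0,"spin":-0.3},{"hand":0,"x":0,"y":0,"z":0,"spin":-0.4},{"hand":0,"x":0,"y":0,"z":0,"spin":-0.4},{"hand":0,"x":0,"y":0,"z":0,"spin":-0.4}]'; python3 -c "
from cell import state;s=state();print(s['moment'])"
```

```text
t: 16.78
eef_pos: [508.4, 234.2, 215.5]
tcp_rot: [-3.141, -0.0, -0.183]
ft_force: [1.4, 1.2, -1.6]
opening: 0.146
[ 0.06856973 -0.03221338  0.29888536]
```

The stop is felt (0.30 N·m). I'll relax 1.5°, then lift slowly, gently taking up the 2–3 mm of slack.

```bash
python3 -m handwheel '[{"hand":0,"x":0,"y":0,"z":0,"spin":0.15},{"hand":0,"x":0,"y":0,"z":0.0005,"spin":0.3},{"hand":0,"x":0,"y":0,"z":0.001,"spin":0.3},{"hand":0,"x":0,"y":0,"z":0.0015,"spin":0.3},{"hand":0,"x":0,"y":0,"z":0.002,"spin":0.3},{"hand":0,"x":0,"y":0,"z":0.0025,"spin":0.3},{"hand":0,"x":0,"y":0,"z":0.003,"spin":0.3},{"hand":0,"x":0,"y":0,"z":0.0035,"spin":0.3},{"hand":0,"x":0,"y":0,"z":0.004,"spin":0.3},{"hand":0,"x":0,"y":0,"z":0.0045,"spin":0.3},{"hand":0,"x":0,"y":0,"z":0.005,"spin":0.3},{"hand":0,"x":0,"y":0,"z":0.0055,"spin":0.3},{"hand":0,"x":0,"y":0,"z":0.006,"spin":0.3},{"hand":0,"x":0,"y":0,"z":0.006,"spin":0.3},{"hand":0,"x":0,"y":0,"z":0.006,"spin":0.3}]'
python3 - <<'E'
from cell import state, read_camera
import cv2,numpy as np
s=state();print(s['moment'],s['ft_force'])
b=read_camera('side')['img']
cv2.imwrite('pics/g6.png',cv2.resize(b[100:220,190:310],(600,600),interpolation=cv2.INTER_CUBIC)[:,:,::-1])
E
```

```text
t: 18.03
eef_pos: [508.3, 234.2, 221.5]
tcp_rot: [-3.142, -0.0, -0.157]
ft_force: [0.3, -0.4, -4.5]
opening: 0.141
[-0.07790149  0.06850867  0.07407538] [ 0.28029342 -0.38131527 -4.54802751]
```

View pics/g6.png

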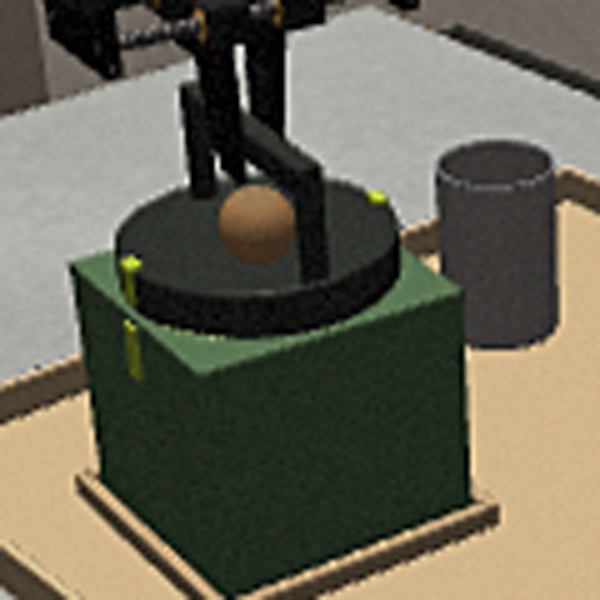

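The caddy hangs on the lid: the load rose from about −2 to −4.5 N and its top has moved up in the image. The ticks are in line and the ball is centred. Lifting another 57 mm.

```bash
python3 -m handwheel '[{"hand":0,"x":0,"y":0,"z":0.0005,"spin":0},{"hand":0,"x":0,"y":0,"z":0.0015,"spin":0},{"hand":0,"x":0,"y":0,"z":0.003,"spin":0},{"hand":0,"x":0,"y":0,"z":0.005,"spin":0},{"hand":0,"x":0,"y":0,"z":0.0075,"spin":0},{"hand":0,"x":0,"y":0,"z":0.0105,"spin":0},{"hand":0,"x":0,"y":0,"z":0.014,"spin":0},{"hand":0,"x":0,"y":0,"z":0.018,"spin":0},{"hand":0,"x":0,"y":0,"z":0.022,"spin":0},{"hand":0,"x":0,"y":0,"z":0.026,"spin":0},{"hand":0,"x":0,"y":0,"z":0.03,"spin":0},{"hand":0,"x":0,"y":0,"z":0.034,"spin":0},{"hand":0,"x":0,"y":0,"z":0.038,"spin":0},{"hand":0,"x":0,"y":0,"z":0.042,"spin":0},{"hand":0,"x":0,"y":0,"z":0.046,"spin":0},{"hand":0,"x":0,"y":0,"z":0.0495,"spin":0},{"hand":0,"x":0,"y":0,"z":0.0525,"spin":0},{"hand":0,"x":0,"y":0,"z":0.055,"spin":0},{"hand":0,"x":0,"y":0,"z":0.0565,"spin":0},{"hand":0,"x":0,"y":0,"z":0.057,"spin":0}]'
python3 -m handwheel '[{"hand":0,"x":0,"y":0,"z":0,"spin":0},{"hand":0,"x":0,"y":0,"z":0,"spin":0},{"hand":0,"x":0,"y":0,"z":0,"spin":0},{"hand":0,"x":0,"y":0,"z":0,"spin":0},{"hand":0,"x":0,"y":0,"z":0,"spin":0},{"hand":0,"x":0,"y":0,"z":0,"spin":0},{"hand":0,"x":0,"y":0,"z":0,"spin":0},{"hand":0,"x":0,"y":0,"z":0,"spin":0},{"hand":0,"x":0,"y":0,"z":0,"spin":0},{"hand":0,"x":0,"y":0,"z":0,"spin":0},{"hand":0,"x":0,"y":0,"z":0,"spin":0},{"hand":0,"x":0,"y":0,"z":0,"spin":0}]'
python3 - <<'E'
from cell import state, read_camera
import cv2,numpy as np
from h import *
a=read_camera('side');
for i in range(6): c=read_camera('side')
b=c['img']
for im in(a['img'],b): print([x[0].round(1) for x in blobs(im,(24,120,120),(40,255,255),(195,80,300,200))],[x[0].round(1) for x in blobs(im,(5,90,60),(20,255,255),(225,105,265,160),20)])
o=np.array([508.3,234.2,0]); 
# expected pixel of mid-dish for TCP now
s=state();p=np.array([*s['eef_pos'][:2],s['eef_pos'][2]-88.9+6+40]);q=c['T'][:3,:3].T@(p-c['T'][:3,3]);print('dish px',c['fx']*q[0]/q[2]+c['cx'],c['fy']*q[1]/q[2]+c['cy'],s['eef_pos'],s['ft_force'],s['t'])
cv2.imwrite('pics/g7.png',cv2.resize(b[70:220,180:330],(600,600),interpolation=cv2.INTER_CUBIC)[:,:,::-1])
E
```

```text
t: 19.75
eef_pos: [508.3, 234.2, 278.7]
tcp_rot: [-3.141, -0.0, -0.157]
ft_force: [-0.2, 0.0, -4.5]
opening: 0.145
t: 20.75
eef_pos: [508.3, 234.2, 278.5]
tcp_rot: [3.142, -0.0, -0.157]
ft_force: [-0.2, -1.1, -5.6]
opening: 0.145
[array([263.5, 118.3]), array([213. , 130.5])] [array([238.7, 123.3])]
[array([263.5, 118.3]), array([212.9, 130.6])] [array([238.8, 123.4])]
dish px 238.50896855590037 123.09991533372036 [508.27297508 234.19960276 278.45608029] [-0.92845945  0.03993593 -4.14691505] 21.1
```

View pics/g7.png

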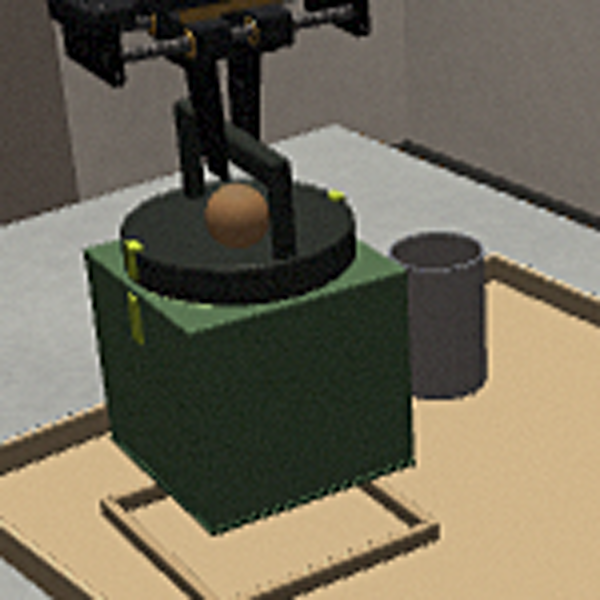

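The caddy hangs clear of the frame with its ticks in line. The ball at (238.8,123.4) px matches the expected mid-dish pixel (238.5,123.1), and nothing moved over 0.35 s. The slopes of the caddy's top edges match those from before the lift, so it is level. Handing in.

```bash
python3 -c "
from cell import job_done;print(job_done())"
```

```text
the job is handed in; nothing more can be done
None
```

The job is handed in. The lid is locked on the caddy, and the arm is holding the caddy by the lid about 60 mm above its place, out of the frame. I gripped the lid by its bar, carried it level, seated it with its lugs in the gaps and turned it clockwise to the stop. I then backed off 1.5° to take the strain off and lifted straight up.

**Last checks:**
- **Ball:** it is within about 0.5 px of the mid-dish pixel worked out from the arm's position, and it did not move over 0.35 s.
- **Lock and level:** the lid and caddy ticks are in line. The caddy's top-edge slopes match those before the lift, so it is level.
- **Hanging load:** the wrist reads about 4–5.6 N down, up from about 2 N with the lid alone. A gap to the frame is visible below the caddy.
- **Time:** about 21 s of the 67 s allowed.

**Disagreements and gaps:**
- **Stop angle:** I felt the stop (0.30 N·m) at a tool angle of −10.5°, where I expected about −6.3° from the caddy's measured angle. The frame's play probably explains this. The tool finished at −9.0°.
- **Refused call:** one move call was refused for missing keys and moved nothing.
- **Other objects:** the tin looked unmoved in the last picture. I did not re-measure the jar, bottle and cap at the end, but the arm never went near them.

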